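# Open the deep-lidded tea tin in its sloping stand

### The arm

A 7-joint arm with a two-finger parallel gripper is mounted at the origin on a cart in front of the work surface, level with it; the furniture and walls round the work are solid. World frame = base frame: x ahead of the robot, y to its left, z up, the work surface at z = 0. Lengths are in m, angles in degrees, forces in N, time in s.
With the tool pointing down it reaches from about 0.425 to 0.875 m from the base axis. Payload 4.7 kg.
Tool frame: the origin (TCP) lies between the finger pads; the fingertips stand 8 mm ahead of it and the grasp point (between the pads) lies 11 mm behind it; z points along the fingers, y is the line along which they close (so a half turn about z gives the same grasp; the last joint's range is limited). The gripper opens to 87 mm and grips with 3 to 60 N. Pads are 19 mm wide; open, the fingers measure 117 mm over their backs; the gripper's body (75 mm by 190 mm) begins 51 mm behind the grasp point.
Start: joints at [66.412, 18.392, -4.016, 83.108, 1.295, 78.541, -3.26], TCP at [0.268, -0.592, 0.231] pointing down, gripper open.
Joint ranges: [-163.93, 163.93], [-17.29, 119.83], [-79.2, 71.16], [3.27, 140.29], [-89.18, 269.18], [5.43, 117.66], [-154.24, 154.24]. Speed limits (degrees/s): [147.25, 147.25, 180, 180, 180, 180, 180].

### API

Orientations are given as [roll, pitch, yaw] about the fixed x, y, z axes, in that order (R = Rz(yaw) Ry(pitch) Rx(roll)).
In Python, from cell import env, viewer gives the robot as it stands. The module is installed in compiled form; this text tells all that it offers.
- The arm moves only by the tool arm_command, never from a script. Its argument "series" is a list of rows, each a list of 2 entries, a list of its own where there are three numbers: the shift along the tool's x, y, z in mm, then the turn about the tool's z in rad. A call has exactly 5 rows; each row is the pose to reach, as a shift and turn from the pose commanded when the call began, along the tool's axes at that moment; what a row does not reach only later rows make up. A row lasts 1/10 s, in which the tool goes at most 50 mm and 8.59 degrees, less where a joint would pass 70% of its speed; a pose out of reach is approached as far as the arm can. A call with a gripper value outside its range is refused whole. "grip" is the gripper command: -1 is fully open, 1 is shut, values between are in proportion, set as the call begins (left out, the last holds). The fingers move at their own pace and stop on an object; "grip_force" is the grip in N (left out, the last holds). Time passes only in rows, so rows that repeat a pose let the fingers close, or fill a call up. It gives the time, the measured TCP pose, the force, the opening and the grip force at its end, in the units of the state.
- env.get_obs(): the state, without advancing time (a new reading comes with each control period).
- viewer.read_camera(name): name is "side" or "top" or "wrist"; returns (picture, depth): 384x512x3 uint8, blue, green, red; 384x512 float32, m along the optical axis (not along the pixel's ray), 0 where there is no reading.
- viewer.calibration(name): a dict with "K" (3x3 intrinsics, pixels), "dist" ([k1, k2, p1, p2, k3] as OpenCV has them; the pictures are not rectified), "T" (4x4, takes a point from camera to world coordinates); the wrist camera has in their place "hand_eye" (4x4, takes a point from camera to tool coordinates, whose origin is the TCP and whose axes are the flange's). Camera axes: x right, y up, looking along -z (the intrinsics and any distortion apply to the point x, -y, -z); pixel columns grow to the right and rows downward; lengths in m; the calibration is good to about 2 mm. A picture is of the moment at which its call begins: read the wrist's pose just before it. calibration takes no time and is no camera call.
- env.sign_off(): hands the job in; it is judged then, once.
The state is a dict: "time_s": time; "qpos": joint angles; "joint_velocities": joint speeds; "effort": joint torques, N m; "tool_pos": TCP position; "tool_rot": TCP orientation; "force": force on the tool from outside, world axes, zero at the start; "wrist_torque": the same for the moment, N m; "grip_width": finger opening in m; "grasp_force": force on a finger pad.
Only numpy, scipy, OpenCV 4.12 (cv2) and the standard library are available. Lean on these libraries where they do the work, as an engineer would, in place of code of your own. Each camera call takes 0.05 s, during which the arm holds its last target. There are 200 camera calls.

### The job

The tea tin stands in a sloping wooden stand, and its deep lid fits so tightly that the whole tin would come up with it. First push the stand's slide fully home, so that it moves the tin's foot in under the lip at the stand's high end and holds the tin down; then draw the lid straight off along the leaning tin and stand it, open side down, wholly on the chopping board: set it down, do not drop it. Leave the tin held in its stand with the slide home, and leave the mug and the lidded jar where they are.

Things in the scene. Friction and masses are not known exactly. Their poses are not given: they have to be found in the camera images.
- stand: Fixed wooden stand, 196 mm long (x) x 106 wide (y) x 120 high. Origin on the worktop; x horizontal, to its high end (its rear), which points to the robot's left (+y) give or take 20 degrees. Its deck slopes up to the rear at 25 degrees, 74 mm above the origin. A rear lip, top 15 mm over the deck, holds the tin's foot once pushed there; at the low front end the slide runs between cheeks 14 mm high.
- tin: Tin base, loose on the deck, axis leaning 25 degrees to the low front. Origin: centre of the foot's underside; x up the slope to the rear, y level, z along the tin's axis. Foot plate 108 (x) x 66 (y) x 6 mm, on it an open box 68 x 54 mm up to z = 92 mm. About 0.3 kg. Sprung leaves at z = 72 mm on its front and rear faces press on the lid: drawing it off takes 7 to 14 N until it is past them.
- tin_foot (a point): The point of the tin at the centre of the foot's underside (same as tin).
- seat (a point): Fixed point of the stand on the deck, 74 mm above its origin; axes as the tin's: x up the slope, z square to the deck. tin_foot lies here when the slide is home and the tin is held; at the start tin_foot is at x = -14 mm.
- lid: Steel lid, a box open below, 76 (x) x 62 (y) x 80 mm (z), walls 2.5 mm, 0.12 kg. Origin: centre of its open mouth, z to its closed top. It starts on the tin, axes along the tin's, origin at z = 16 mm in the tin's frame, top at 96 mm, overlapping the base by 76 mm with 1.5 mm play a side: it is off after 76 mm along the tin's z. Grip it across its 62 mm (y).
- gate (a joint): Slide at the stand's low front end, in m: 0 withdrawn, 0.029 fully home (end stop); starts at 0 to 0.003. It moves along the tin's x (up the slope). Its plate first covers the front 10 mm of the tin's foot, then its block pushes the tin about 14 mm up the slope, the foot's rear 12 mm going under the rear lip. It takes about 4 N alone, up to 13 N with the tin, and stays where it is left.
- gate_tab (a point): Centre of the slide's black thumb tab: 12 mm thick along the slope, 34 mm wide (y), 30 mm tall, square to the deck, from 13 to 43 mm above it. In the seat's frame it is at x = -113 mm when withdrawn, -84 mm when home. It can be pushed from the front.
- board: Wooden chopping board, fixed, 220 (x) x 320 (y) x 22 mm, lying flat; origin at the centre of its underside, so the top is at z = 22 mm.
- mug: White mug, 77 x 109 x 98 mm, a bystander on the other side of the stand from the board; origin at the centre of its underside.
- canister: Pale stoneware jar with a wooden lid, 72 mm across and 107 mm tall, a bystander beyond the stand; origin at the centre of its underside.
There are look-alikes about, which are no part of the job. What is shaped like the lid but pink is not meant.

How it is judged (in metres and radians):
On the way, in this order (a step that is already met when the one before it is completed fails the run):
1. the slide is home (within 3 mm) while the lid is still fully on and the tin held in place (value of joint gate above 0.026 m and z of lid in the frame of tin below 0.03 m and x of tin_foot in the frame of seat between -0.005 and 0.006 m and z of tin_foot in the frame of seat below 0.006 m), for 0.2 s.
2. the lid has been drawn clear of the tin, which is still held in the stand by the slide (value of joint gate above 0.026 m and z of lid in the frame of tin above 0.094 m and x of tin_foot in the frame of seat between -0.005 and 0.006 m and z of tin_foot in the frame of seat below 0.006 m), for 0.1 s.
At the end, for the whole second after the job is handed in: The lid is released, at rest, upright (0.1 rad), mouth down on the board (mouth 18 to 27 mm over its underside), its centre within 75 mm (x) and 125 mm (y) of the board's middle; the tin is at rest at its seat (5 mm along x, under 6 mm up); the slide is home within 3 mm (value of joint gate above 0.026 m and x of tin_foot in the frame of seat between -0.005 and 0.006 m and z of tin_foot in the frame of seat below 0.006 m and x of lid in the frame of board between -0.075 and 0.075 m and y of lid in the frame of board between -0.125 and 0.125 m and z of lid in the frame of board between 0.018 and 0.027 m and angle between lid's own z axis and vertical below 0.1 rad and linear speed of each of lid, tin below 0.03 m/s and contact force between the fingers and lid below 0.1 N); the robot touches nothing.
It fails at once if the tin is lifted more than 12 mm off the deck (z of tin_foot in the frame of seat above 0.012 m).
It fails at once if the lid is dropped on the board (it comes down faster than 0.5 m/s in the last 8 mm) (x of lid in the frame of board between -0.075 and 0.075 m and y of lid in the frame of board between -0.125 and 0.125 m and z of lid in the frame of board below 0.03 m and linear speed of lid above 0.5 m/s).
It fails at once if the mug is moved by more than 30 mm (distance of mug from where it was at the start of the episode above 0.03 m).
It fails at once if the jar is moved by more than 30 mm (distance of canister from where it was at the start of the episode above 0.03 m).
It also fails if it takes over 51 s, if anything falls off the work surface, if the arm or the gripper's body presses on something with over 40 N, if the wrist force passes 120 N, or if a joint passes its speed limit or range.

## Working session

There is one attempt and no reset: what is moved stays moved. The work goes in short steps, Python scripts to look and compute and a tool call to move; the robot and the scene stay as the last step left them, time stands still between calls to the robot, and variables do not carry over. Pictures are saved under pics/ and viewed, at most 10 in all, crops included, and the job is handed in when it is done.

Besides the shell and the picture viewer there is one more tool, called after ">>>" as name(argument=value, ...) on one line, values as JSON. arm_command: Moves the arm, as the interface text tells. Its arguments: {"type":"object","properties":{"series":{"type":"array"},"grip":{"type":"number"},"grip_force":{"type":"number"}},"required":["series"]}

```bash
mkdir -p pics; cat > h.py <<'E'
import numpy as np, cv2
from cell import env, viewer
from scipy.spatial.transform import Rotation as R
def cloud(name, obs=None):
    img,d=viewer.read_camera(name); c=viewer.calibration(name)
    if name=="wrist":
        T=np.eye(4);T[:3,:3]=R.from_euler('xyz',obs['tool_rot'],degrees=True).as_matrix();T[:3,3]=obs['tool_pos'];T=T@c['hand_eye']
    else: T=np.array(c['T'])
    h,w=d.shape;u,v=np.meshgrid(np.arange(w),np.arange(h))
    p=cv2.undistortPoints(np.stack([u,v],-1).reshape(-1,1,2).astype(np.float64),np.array(c['K']),np.array(c['dist'])).reshape(h,w,2) if 'dist' in c else None
    P=np.stack([p[...,0]*d,-p[...,1]*d,-d],-1)@T[:3,:3].T+T[:3,3]
    P[d==0]=np.nan
    return img,P
E
python3 - <<'E'
from h import *
o=env.get_obs();print(o)
for n in("top","side"):
    i,P=cloud(n);np.save(n+".npy",P);cv2.imwrite(f"pics/{n}.png",i);c=viewer.calibration(n);print(n,np.round(c['T'],3).tolist(),c['dist'])
    cv2.imwrite(f"{n}.png",i)
print(viewer.calibration("wrist"))
cv2.imwrite("pics/both.png",cv2.resize(np.vstack([cv2.imread("top.png"),cv2.imread("side.png")]),None,fx=.78,fy=.78))
E
```

```text
{'time_s': 0.0, 'qpos': array([66.41168635, 18.43982723, -4.01514395, 83.1753185 ,  1.29506636,
       78.54182569, -3.25871004]), 'joint_velocities': array([-0.0728177 ,  0.00909761, -0.02640795, -0.07065639,  0.09014695,
        0.02639725,  0.07086193]), 'effort': array([ 1.40073048e-04, -4.91288352e+01, -4.03785277e-01, -3.12525558e+01,
       -6.38705771e-02,  4.37966001e-02,  1.70072376e-04]), 'tool_pos': array([ 0.26820106, -0.59148486,  0.22944911]), 'tool_rot': array([-1.79888276e+02,  6.01825780e-03,  2.43990139e+01]), 'force': array([-0.00814575, -0.20754271, -0.69380972]), 'wrist_torque': array([-0.02010691,  0.06305497,  0.05361797]), 'grasp_force': 0.0, 'grip_width': 0.08692083389907673}
top [[0.009, 0.985, -0.171, 0.45], [-1.0, 0.012, 0.013, 0.004], [0.015, 0.171, 0.985, 1.061], [0.0, 0.0, 0.0, 1.0]] [-0.06224095  0.          0.          0.          0.        ]
side [[1.0, 0.014, -0.005, 0.606], [-0.013, 0.664, -0.748, -0.757], [-0.007, 0.748, 0.664, 0.739], [0.0, 0.0, 0.0, 1.0]] [-0.00747534  0.          0.          0.          0.        ]
{'K': array([[344.43097557,   0.        , 254.54792482],
       [  0.        , 344.43097557, 191.70569336],
       [  0.        ,   0.        ,   1.        ]]), 'dist': array([-0.00095071,  0.        ,  0.        ,  0.        ,  0.        ]), 'hand_eye': array([[ 1.15240539e-03,  9.67176194e-01,  2.54104077e-01,
         6.96818066e-02],
       [ 9.99998591e-01, -8.04405579e-04, -1.47341925e-03,
         1.22735963e-03],
       [-1.22065329e-03,  2.54105417e-01, -9.67175758e-01,
        -1.54259333e-01],
       [ 0.00000000e+00,  0.00000000e+00,  0.00000000e+00,
         1.00000000e+00]])}
```

View pics/top.png

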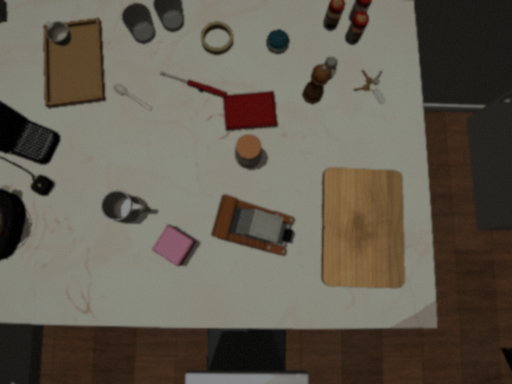

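View pics/side.png

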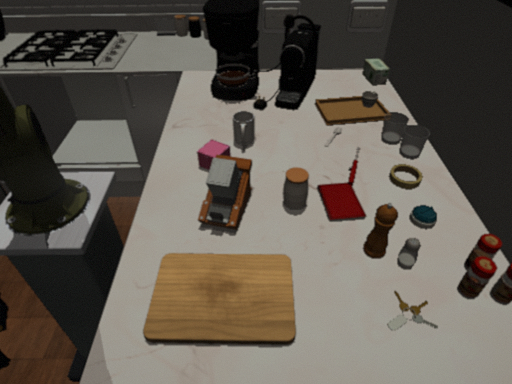

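The top view shows the stand at about (253,224), with its high end on the left (+y) and its black tab at (288,235). The lid is at (260,222), the board at (363,227), the mug at (125,208), the jar at (249,151) and the pink decoy at (174,245). The side view agrees. Next I'll measure the poses.

```bash
python3 - <<'E'
from h import *
for n,box in(("top",(195,260,205,305)),("side",(150,235,190,262))):
    P=np.load(n+".npy");i=cv2.imread(n+".png");hsv=cv2.cvtColor(i,cv2.COLOR_BGR2HSV)
    r0,r1,c0,c1=box;S=(slice(r0,r1),slice(c0,c1));p=P[S];h=hsv[S].astype(int)
    brown=(h[...,1]>120)&((h[...,0]<16))&np.isfinite(p[...,2])&(p[...,2]>.02)
    grey=(h[...,1]<70)&(p[...,2]>.09)
    dark=(h[...,2]<50)&(p[...,2]>.02)
    b=p[brown];print(n,"brown",b.shape,b.min(0),b.max(0))
    (c,s,a)=cv2.minAreaRect((b[:,:2]*1000).astype(np.float32));print(" rect",c,s,a)
    g=p[grey]
    # fit top face plane: points with height
    print(" grey",g.shape,np.nanmedian(g,0),g.min(0),g.max(0))
    X=g[g[:,2]>.115];A=np.c_[X[:,:2],np.ones(len(X))]
    w=np.ones(len(X),bool)
    for _ in range(15):
        k=np.linalg.lstsq(A[w],X[w,2],rcond=None)[0];e=abs(A@k-X[:,2]);w=e<max(.003,np.median(e))
    nn=np.array([-k[0],-k[1],1]);nn/=np.linalg.norm(nn)
    print(" plane n",nn,"tilt",np.degrees(np.arccos(nn[2])),"az",np.degrees(np.arctan2(nn[1],nn[0])),"cnt",w.sum(),len(X))
    t=X[w];print(" face centroid",t.mean(0));(c,s,a)=cv2.minAreaRect((t[:,:2]*1000).astype(np.float32));print(" facerect",c,s,a)
    d=p[dark];print(" dark",d.shape,np.median(d,0),d.min(0),d.max(0))
P=np.load("top.npy");i=cv2.imread("top.png");h=cv2.cvtColor(i,cv2.COLOR_BGR2HSV).astype(int)
S=(slice(155,300),slice(312,415));p=P[S];m=(h[S][...,1]>60)&(abs(p[...,2]-.022)<.012)
b=p[m];c,s,a=cv2.minAreaRect((b[:,:2]*1000).astype(np.float32));print("board",c,s,a,np.median(b[:,2]))
E
```

```text
top brown (1264, 3) [ 0.45652716 -0.11428924  0.02616185] [0.59627472 0.08497893 0.12322157]
 rect (526.5887451171875, -15.009666442871094) (186.60487365722656, 102.82953643798828) 75.84049224853516
 grey (1313, 3) [ 0.52462925 -0.02017599  0.15087091] [ 0.48349099 -0.08065758  0.09004044] [0.59981058 0.09054594 0.17433912]
 plane n [-0.10368639 -0.409398    0.90644493] tilt 24.981400617280297 az -104.21220142426779 cnt 723 1075
 face centroid [ 0.52058977 -0.04041018  0.15747113]
 facerect (520.9435424804688, -41.18842315673828) (69.27396392822266, 61.673606872558594) 75.83415222167969
 dark (392, 3) [ 0.51639269 -0.00417754  0.08757516] [ 0.4867146  -0.11315011  0.03109668] [0.57676656 0.04940141 0.15207501]
side brown (918, 3) [ 0.45812295 -0.12107386  0.02033328] [0.59785414 0.20335458 0.14942679]
 rect (538.650634765625, 40.944183349609375) (315.5341796875, 113.5871353149414) 79.90937805175781
 grey (981, 3) [ 0.52683455 -0.04650813  0.14748418] [ 0.48259961 -0.08218841  0.09008527] [0.60044174 0.06333555 0.1744469 ]
 plane n [-0.10106338 -0.41392191  0.90468494] tilt 25.219116624890365 az -103.72091581147986 cnt 574 819
 face centroid [ 0.52047787 -0.04250308  0.1557988 ]
 facerect (520.1126708984375, -41.22782897949219) (70.35192108154297, 61.914180755615234) 75.19890594482422
 dark (987, 3) [ 0.5278893  -0.04959348  0.06690697] [ 0.4326977  -0.12107386  0.02033328] [0.59757385 0.20325584 0.1555692 ]
board (532.41064453125, -311.06005859375) (221.52386474609375, 320.8056945800781) 88.51862335205078 0.02158933805044083
```

>>> arm_command(series=[[[40, -32, 0], -0.09], [[80, -65, 0], -0.18], [[120, -98, 0], -0.27], [[160, -130, 0], -0.36], [[200, -163, 0], -0.45]], grip=1, grip_force=30)

```text
time_s: 0.6
tool_pos: [0.3802, -0.366, 0.2302]
tool_rot: [-180.0, 0.0, 50.4]
force: [0.7, 0.3, 0.1]
grip_width: 0.0549
grasp_force: 0.0
```

>>> arm_command(series=[[[48, -12, 0], -0.1], [[95, -24, 10], -0.2], [[142, -36, 30], -0.3], [[190, -48, 55], -0.4], [[235, -56, 80], -0.45]])

```text
time_s: 1.1
tool_pos: [0.4833, -0.1577, 0.1548]
tool_rot: [179.9, 0.0, 76.1]
force: [0.6, -1.5, 0.1]
grip_width: 0.015
grasp_force: 0.0
```

>>> arm_command(series=[[[5, 0, 5], 0], [[5, 0, 10], 0], [[5, 0, 10], 0], [[5, 0, 10], 0], [[5, 0, 10], 0]])

```text
time_s: 1.6
tool_pos: [0.4841, -0.1563, 0.146]
tool_rot: [179.9, 0.0, 75.8]
force: [0.0, 0.4, -0.1]
grip_width: 0.0007
grasp_force: 0.0
```

```bash
python3 - <<'E'
from h import *
o=env.get_obs();print(o['tool_pos'],o['tool_rot'],o['force'],o['qpos'])
i,P=cloud("wrist",o);np.save("w1.npy",P);cv2.imwrite("pics/w1.png",i)
E
```

```text
[ 0.48408076 -0.15628336  0.14596045] [1.79934051e+02 3.80550537e-02 7.57967029e+01] [ 0.00434292  0.35131877 -0.05532397] [ 41.78328938   6.26236337 -28.35102422 108.34856475   3.29029977
  66.10467563  -1.95853223]
```

View pics/w1.png

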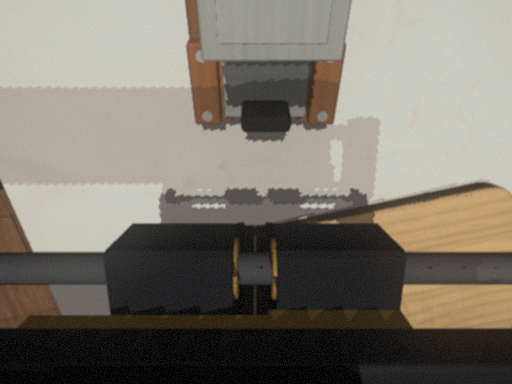

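The wrist view shows the tab at columns 241–290, rows 100–131, straight ahead of the closed fingers. The lid is above it, with its near top edge at about row 55. I'll refine the measurement from this cloud.

```bash
python3 - <<'E'
from h import *
o=env.get_obs();P=np.load("w1.npy");i=cv2.imread("pics/w1.png");g=i.max(2)
u=np.array([np.cos(np.radians(75.8)),np.sin(np.radians(75.8))]);v=np.array([u[1],-u[0]])
def su(p): 
    q=p[...,:2]-o['tool_pos'][:2];return np.stack([q@u*1000,q@v*1000,p[...,2]*1000],-1)
Q=su(P)
m=np.zeros(g.shape,bool);m[97:134,236:296]=g[97:134,236:296]<45
m&=np.isfinite(Q[...,2]);t=Q[m]
print("tab",len(t),np.percentile(t,[2,50,98],axis=0).round(1).tolist())
for r in range(98,134,3): print(r,Q[r,265].round(1),Q[r,247].round(1))
for r in range(48,66,2): print("lid",r,Q[r,275].round(1),g[r,275])
for c in (196,199,202,206,210,335,339,343,347,350): print("c",c,Q[45,c].round(1),g[45,c])
# gripper parts near
for r in (225,235,265,300,320,340,370): print("grip",r,[Q[r,c].round(1).tolist() for c in (130,200,240,255,380)])
E
```

```text
tab 1025 [[49.8, -6.1, 45.1], [60.9, 9.4, 61.2], [68.1, 23.9, 67.3]]
98 [70.2  9.  42.2] [70.2 -4.  41.3]
101 [68.1  8.9 45.6] [68.1 -3.9 45.4]
104 [66.1  8.8 50.8] [66.1 -3.9 49.6]
107 [64.1  8.7 54.1] [64.1 -3.8 53.3]
110 [62.2  8.6 58.2] [62.2 -3.7 57.9]
113 [60.3  8.4 62.9] [60.3 -3.6 63.2]
116 [58.5  8.4 65.8] [58.5 -3.6 66.4]
119 [56.5  8.4 65.2] [56.6 -3.6 67. ]
122 [54.6  8.4 66.2] [54.6 -3.6 66.3]
125 [52.6  8.4 66.3] [52.6 -3.6 66.1]
128 [50.6  8.4 65.9] [50.6 -3.6 65.4]
131 [48.3  8.6 62.2] [48.3 -3.7 62.4]
lid 48 [ 90.2  10.  141.5] 145
lid 50 [ 89.5  10.  141.2] 146
lid 52 [ 88.7  10.1 140.8] 148
lid 54 [ 87.9  10.1 140.8] 145
lid 56 [ 87.2  10.1 140. ] 143
lid 58 [ 86.5  10.2 139. ] 144
lid 60 [ 85.7  10.2 139.2] 97
lid 62 [93.5 15.2 53.9] 74
lid 64 [92.4 15.3 52.4] 72
c 196 [103.6 -37.   57. ] 140
c 199 [103.5 -34.9  58. ] 136
c 202 [ 91.4 -21.2 141.8] 136
c 206 [ 91.2 -19.4 142.8] 148
c 210 [ 91.2 -17.7 142.9] 155
c 335 [ 91.3  35.5 142.6] 154
c 339 [ 91.3  37.1 142.6] 149
c 343 [ 91.4  39.  142.1] 126
c 347 [112.1  76.6  -0.4] 196
c 350 [112.   78.7   0.7] 197
grip 225 [[36.7, -31.7, 214.8], [37.1, -13.1, 215.6], [10.2, -5.7, 143.1], [8.3, 1.5, 138.1], [-34.8, 109.4, 21.7]]
grip 235 [[36.3, -29.7, 220.6], [36.9, -12.1, 222.2], [10.0, -5.3, 155.5], [8.8, 1.5, 152.6], [37.0, 31.5, 222.3]]
grip 265 [[33.8, -26.0, 231.8], [33.8, -10.8, 231.7], [30.8, -2.3, 225.9], [30.9, 1.2, 225.9], [34.0, 28.3, 232.2]]
grip 300 [[24.7, -27.1, 231.0], [25.2, -11.1, 231.7], [2.3, -3.8, 195.4], [-108.4, 2.1, 20.2], [25.7, 28.9, 232.5]]
grip 320 [[23.1, -25.5, 236.1], [22.4, -10.7, 235.1], [23.1, -2.0, 236.0], [22.8, 1.2, 235.6], [23.0, 28.0, 236.0]]
grip 340 [[24.7, -22.4, 244.5], [24.3, -9.3, 244.0], [24.7, -1.7, 244.5], [24.6, 1.1, 244.3], [24.8, 24.7, 244.5]]
grip 370 [[23.7, -20.3, 250.9], [25.5, -7.9, 252.9], [24.0, -1.4, 251.2], [24.7, 1.1, 251.9], [23.8, 22.5, 251.0]]
```

>>> arm_command(series=[[[10, 4, 20], 0], [[18, 8, 40], 0], [[25, 8.5, 60], 0], [[28, 8.5, 75], 0], [[28, 8.5, 78], 0]])

```text
time_s: 2.15
tool_pos: [0.498, -0.1293, 0.0658]
tool_rot: [-179.8, -0.0, 76.0]
force: [-0.5, -0.1, 0.0]
grip_width: 0.0006
grasp_force: 0.0
```

>>> arm_command(series=[[[0, 0, 0], 0], [[2, 0, 0], 0], [[4, 0, 0], 0], [[6, 0, 0], 0], [[6, 0, 0], 0]])

```text
time_s: 2.65
tool_pos: [0.501, -0.1234, 0.0678]
tool_rot: [179.9, 0.0, 76.0]
force: [0.0, 0.4, 0.3]
grip_width: 0.0005
grasp_force: 0.0
```

>>> arm_command(series=[[[2.5, 0, 0], 0], [[5, 0, 0], 0], [[7, 0, -0.9], 0], [[9, 0, -1.8], 0], [[11, 0, -2.8], 0]])

```text
time_s: 3.15
tool_pos: [0.5029, -0.1156, 0.0705]
tool_rot: [180.0, 0.2, 75.9]
force: [-1.5, -5.9, 2.3]
grip_width: 0.0003
grasp_force: 2.9
```

>>> arm_command(series=[[[2, 0, -0.9], 0], [[4, 0, -1.9], 0], [[6, 0, -2.8], 0], [[8, 0, -3.7], 0], [[10, 0, -4.7], 0]])

```text
time_s: 3.65
tool_pos: [0.5043, -0.1091, 0.0745]
tool_rot: [-180.0, 0.4, 75.7]
force: [-2.1, -12.8, -1.2]
grip_width: 0.0006
grasp_force: 6.3
```

>>> arm_command(series=[[[2, 0, -0.9], 0], [[4, 0, -1.9], 0], [[6, 0, -2.8], 0], [[6, 0, -2.8], 0], [[6, 0, -2.8], 0]])

```text
time_s: 4.15
tool_pos: [0.5059, -0.1028, 0.0773]
tool_rot: [-180.0, 0.4, 75.7]
force: [-1.9, -10.8, -1.4]
grip_width: 0.0008
grasp_force: 5.7
```

```bash
python3 - <<'E'
from h import *
o=env.get_obs();print(o['tool_pos'],o['force'])
i,P=cloud("side");cv2.imwrite("side2.png",i);np.save("s2.npy",P)
j,P=cloud("wrist",o);np.save("w2.npy",P)
cv2.imwrite("pics/s2.png",np.hstack([cv2.resize(i[140:240,170:280],(440,400)),cv2.resize(j[0:300,100:420],(350,328))[:, :].copy() if 0 else cv2.resize(j,(360,400))]))
E
```

```text
[ 0.50593453 -0.10282321  0.07733565] [ -1.93467744 -10.78141681  -1.38679568]
```

View pics/s2.png

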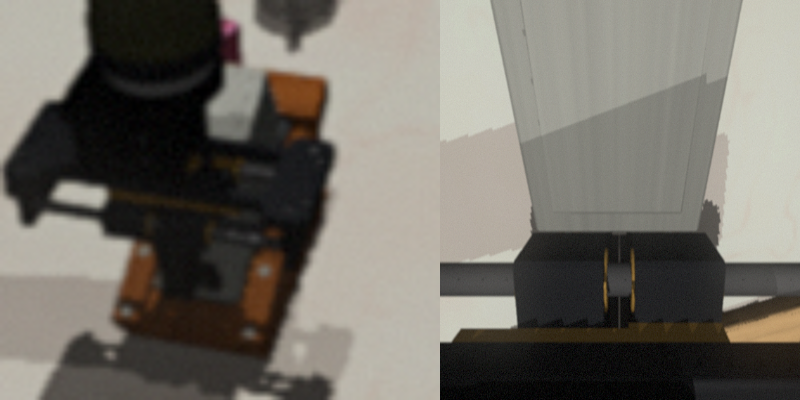

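>>> arm_command(series=[[[2, 0, -0.6], 0], [[4, 0, -1.3], 0], [[5, 0, -1.7], 0], [[5, 0, -1.7], 0], [[5, 0, -1.7], 0]])

```text
time_s: 4.75
tool_pos: [0.507, -0.0986, 0.0792]
tool_rot: [-180.0, 0.4, 75.7]
force: [-3.3, -12.6, 0.5]
grip_width: 0.0007
grasp_force: 6.2
```

>>> arm_command(series=[[[1, 0, -0.4], 0], [[2, 0, -0.8], 0], [[3, 0, -1.2], 0], [[3, 0, -1.2], 0], [[3, 0, -1.2], 0]])

```text
time_s: 5.25
tool_pos: [0.5072, -0.0976, 0.0802]
tool_rot: [-180.0, 0.5, 75.6]
force: [-4.7, -15.5, 0.8]
grip_width: 0.0007
grasp_force: 8.3
```

>>> arm_command(series=[[[1, 0, -0.3], 0], [[2, 0, -0.6], 0], [[3, 0, -0.9], 0], [[4, 0, -1.2], 0], [[4, 0, -1.2], 0]])

```text
time_s: 5.75
tool_pos: [0.5072, -0.0972, 0.0814]
tool_rot: [-179.9, 0.8, 75.5]
force: [-6.2, -23.8, 1.7]
grip_width: 0.0006
grasp_force: 12.0
```

>>> arm_command(series=[[[-8, 0, 0], 0], [[-20, 0, 0], 0], [[-40, 0, 0], 0], [[-60, 0, -30], 0], [[-74, 0, -66], 0]])

```text
time_s: 6.25
tool_pos: [0.4905, -0.1579, 0.1469]
tool_rot: [-179.8, -0.1, 76.0]
force: [1.2, -0.0, 0.1]
grip_width: 0.0008
grasp_force: 0.0
```

>>> arm_command(series=[[[0, 0, 0], 0], [[0, 0, 0], 0], [[0, 0, 0], 0], [[0, 0, 0], 0], [[0, 0, 0], 0]])

```text
time_s: 6.75
tool_pos: [0.4917, -0.1568, 0.1467]
tool_rot: [-179.9, -0.0, 76.0]
force: [-0.1, -0.2, -0.1]
grip_width: 0.0005
grasp_force: 0.0
```

```bash
cat > m.py <<'E'
from h import *
import sys
def meas(P,i,pos):
    u=np.array([np.cos(np.radians(75.8)),np.sin(np.radians(75.8))]);v=np.array([u[1],-u[0]])
    seat=np.array([.5334,.0105]);q=P[...,:2]-seat
    return np.stack([q@u*1000,q@v*1000,P[...,2]*1000],-1)
E
python3 - <<'E'
from m import *
o=env.get_obs();print(o['tool_pos'],o['tool_rot'],o['force'])
i,P=cloud("wrist",o);np.save("w3.npy",P);cv2.imwrite("pics/w3.png",i)
c,s=np.cos(np.radians(25)),np.sin(np.radians(25))
for f,n in(("pics/w1.png","w1.npy"),("pics/w3.png","w3.npy")):
    i=cv2.imread(f);g=i.max(2).astype(int);P=np.load(n);Q=meas(P,i,None)
    X=Q[...,0]*c+(Q[...,2]-74)*s; Z=-Q[...,0]*s+(Q[...,2]-74)*c
    Y=Q[...,1]
    m=(g<45)&(Z>35)&(Z<50)&(abs(Y)<25)&(X<-60)&(X>-130)
    print("tab top X",np.percentile(X[m],[2,10,50,90,98]).round(1),"Y",np.percentile(Y[m],[2,50,98]).round(1),np.median(Z[m]).round(1),m.sum())
    m=(Z>88)&(Z<104)&(abs(Y)<38)&(X>-70)&(X<60)
    print("lid front X",np.percentile(X[m],[0.5,2]).round(1),np.median(Z[m]).round(1),"Y",np.percentile(Y[m],[1,99]).round(1),m.sum())
    b=(cv2.cvtColor(i,cv2.COLOR_BGR2HSV)[...,1]>120)&(Z>5)&(Z<25)&(abs(Y)<60)&(X<-60)&(X>-140)
    print("cheek front X",np.percentile(X[b],[1,3]).round(1),b.sum())
E
```

```text
[ 0.49168477 -0.15680679  0.14665281] [-1.79895112e+02 -2.78866618e-02  7.60268981e+01] [-0.09441886 -0.22958586 -0.14949686]
tab top X [-116.9 -115.1 -108.8 -107.3 -107. ] Y [-13.2   2.8  17. ] 42.4 543
lid front X [-52.1 -51.7] 97.1 Y [-28.5  31.9] 8986
cheek front X [-126.6 -125.1] 2963
tab top X [-90.  -88.5 -83.1 -79.6 -79.3] Y [-13.4   2.3  17.7] 43.0 1095
lid front X [-40.9 -40.4] 96.8 Y [-28.2  31.9] 5529
cheek front X [-126.5 -124.9] 4374
```

View pics/w3.png

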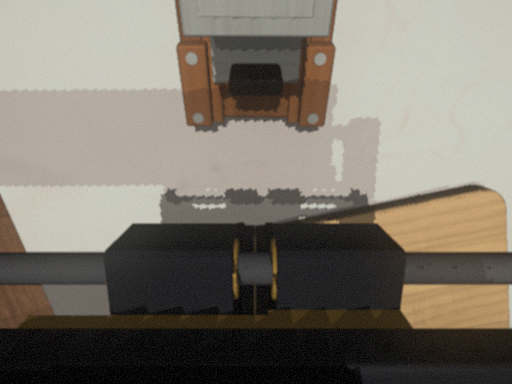

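The slide has been pushed onto its stop: the tab's front face reads X ≈ -90, which is home. The lid is still fully seated. Now I'll grasp the lid.

>>> arm_command(series=[[[0, 0, -35], 0], [[5, 0, -70], 0], [[45, 0, -80], 0], [[85, 1, -80], 0], [[120, 2, -80], 0]], grip=-1)

```text
time_s: 7.3
tool_pos: [0.5237, -0.0396, 0.2282]
tool_rot: [179.9, -0.0, 76.0]
force: [0.6, 0.8, -0.1]
grip_width: 0.0325
grasp_force: 0.0
```

>>> arm_command(series=[[[15, 0, 0], 0], [[21, 0, 0], 0], [[21, 0, 0], 0], [[21, 0, 0], 0], [[21, 0, 0], 0]])

```text
time_s: 7.8
tool_pos: [0.5281, -0.023, 0.2275]
tool_rot: [-180.0, 0.0, 75.8]
force: [-0.7, -0.8, 0.2]
grip_width: 0.0725
grasp_force: 0.0
```

```bash
python3 - <<'E'
from m import *
o=env.get_obs();print(o['tool_pos'],o['tool_rot'],o['grip_width'])
print(meas(o['tool_pos'][None],0,0))
i,P=cloud("wrist",o);Q=meas(P,0,0);c,s=np.cos(np.radians(25)),np.sin(np.radians(25))
X=Q[...,0]*c+(Q[...,2]-74)*s; Z=-Q[...,0]*s+(Q[...,2]-74)*c;Y=Q[...,1]
m=(Z>91)&(Z<101)&(abs(Y)<45)&(abs(X)<60);print("lid X",np.percentile(X[m],[.5,2,98,99.5]),"Y",np.percentile(Y[m],[.5,2,98,99.5]),np.median(Z[m]))
i,P=cloud("side");np.save("s3.npy",P);cv2.imwrite("side3.png",i)
E
```

```text
[ 0.52805915 -0.02295954  0.2274687 ] [-1.79980452e+02  3.72955123e-02  7.58216485e+01] 0.07247049852064864
[[-33.74734854   3.03021337 227.46870317]]
lid X [-35.10006133 -33.47560524  35.17778658  35.51430984] Y [-28.49457812 -27.48841657  31.4306381   32.45943353] 97.10271712241529
```

>>> arm_command(series=[[[2.5, -1, 0], 0], [[2.5, -1, 5], 0], [[2.5, -1, 20], 0], [[2.5, -1, 40], 0], [[2.5, -1, 60], 0]])

```text
time_s: 8.4
tool_pos: [0.5275, -0.0187, 0.1659]
tool_rot: [-180.0, 0.0, 76.0]
force: [0.4, -0.7, -0.7]
grip_width: 0.0868
grasp_force: 0.0
```

>>> arm_command(series=[[[0, 0, 15], 0], [[0, 0, 30], 0], [[0, 0, 42], 0], [[0, 0, 42], 0], [[0, 0, 42], 0]])

```text
time_s: 8.9
tool_pos: [0.5282, -0.0186, 0.1258]
tool_rot: [180.0, -0.0, 76.0]
force: [-0.8, -0.5, -0.3]
grip_width: 0.0872
grasp_force: 0.0
```

>>> arm_command(series=[[[0, 0, 0], 0], [[0, 0, 0], 0], [[0, 0, 0], 0], [[0, 0, 0], 0], [[0, 0, 0], 0]], grip=1, grip_force=40)

```text
time_s: 9.4
tool_pos: [0.5273, -0.0185, 0.1259]
tool_rot: [-179.9, 0.0, 76.0]
force: [-2.8, -0.4, 2.7]
grip_width: 0.0616
grasp_force: 40.0
```

>>> arm_command(series=[[[-1.3, 0, -2.7], 0], [[-2.5, 0, -5.4], 0], [[-3.8, 0, -8.2], 0], [[-5.1, 0, -10.9], 0], [[-6.3, 0, -13.6], 0]])

```text
time_s: 9.9
tool_pos: [0.5257, -0.0241, 0.1388]
tool_rot: [-179.9, -0.0, 76.0]
force: [0.4, 5.4, -9.1]
grip_width: 0.0618
grasp_force: 40.0
```

>>> arm_command(series=[[[-1.7, 0, -3.6], 0], [[-3.4, 0, -7.2], 0], [[-5.1, 0, -10.9], 0], [[-6.8, 0, -14.5], 0], [[-8.5, 0, -18.1], 0]])

```text
time_s: 10.4
tool_pos: [0.5243, -0.033, 0.1577]
tool_rot: [180.0, -0.0, 76.0]
force: [1.2, 4.5, -10.2]
grip_width: 0.0619
grasp_force: 40.0
```

>>> arm_command(series=[[[-1.7, 0, -3.6], 0], [[-3.4, 0, -7.2], 0], [[-5.1, 0, -10.9], 0], [[-6.8, 0, -14.5], 0], [[-8.5, 0, -18.1], 0]])

```text
time_s: 10.9
tool_pos: [0.5224, -0.0413, 0.1759]
tool_rot: [180.0, -0.0, 76.0]
force: [0.7, 4.5, -9.8]
grip_width: 0.0615
grasp_force: 40.0
```

>>> arm_command(series=[[[-1.7, 0, -3.6], 0], [[-3.4, 0, -7.2], 0], [[-5.1, 0, -10.9], 0], [[-6.8, 0, -14.5], 0], [[-8.5, 0, -18.1], 0]])

```text
time_s: 11.4
tool_pos: [0.5206, -0.0505, 0.1945]
tool_rot: [179.9, 0.1, 75.9]
force: [0.1, -0.4, -2.2]
grip_width: 0.0621
grasp_force: 40.0
```

>>> arm_command(series=[[[-2.5, 0, -5.4], 0], [[-5.1, 0, -10.9], 0], [[-7.6, 0, -16.3], 0], [[-10, 0, -21.7], 0], [[-12, 0, -26], 0]])

```text
time_s: 11.9
tool_pos: [0.5174, -0.0615, 0.2202]
tool_rot: [180.0, 0.0, 76.0]
force: [0.3, -0.7, -1.4]
grip_width: 0.0616
grasp_force: 40.0
```

>>> arm_command(series=[[[0, 0, 0], 0], [[0, 0, 0], 0], [[0, 0, 0], 0], [[0, 0, 0], 0], [[0, 0, 0], 0]])

```text
time_s: 12.4
tool_pos: [0.5172, -0.061, 0.2194]
tool_rot: [-180.0, 0.0, 76.0]
force: [-0.1, -0.4, -2.2]
grip_width: 0.0616
grasp_force: 40.0
```

```bash
python3 - <<'E'
from h import *
o=env.get_obs();print(o['tool_pos'],o['force'],o['grip_width'])
i,P=cloud("side");cv2.imwrite("pics/s4.png",cv2.resize(i[60:260,120:330],None,fx=2.8,fy=2.8))
E
```

```text
[ 0.51719845 -0.0609661   0.21936722] [-0.1208188  -0.41453465 -2.16230143] 0.06158323157804936
```

View pics/s4.png

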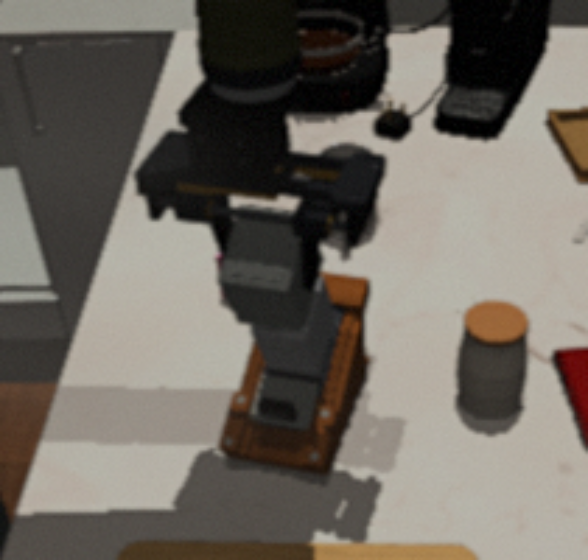

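>>> arm_command(series=[[[-25, 7, 0], 0], [[-60, 17, 0], 0], [[-95, 26, 0], 0], [[-130, 36, 0], 0], [[-165, 45, 10], 0]])

```text
time_s: 12.95
tool_pos: [0.5218, -0.2339, 0.2108]
tool_rot: [179.8, 0.0, 76.0]
force: [0.7, 0.4, -2.0]
grip_width: 0.0617
grasp_force: 40.0
```

>>> arm_command(series=[[[-30, 8, 15], 0], [[-60, 17, 35], 0], [[-80, 22, 55], 0], [[-90, 25, 75], 0], [[-90, 25, 95], 0]])

```text
time_s: 13.45
tool_pos: [0.5226, -0.3283, 0.1133]
tool_rot: [-180.0, 0.1, 75.8]
force: [-0.9, 0.7, -2.1]
grip_width: 0.0617
grasp_force: 40.0
```

>>> arm_command(series=[[[0, 0, 0], 0], [[0, 0, 0], 0], [[0, 0, 0], 0], [[0, 0, 0], 0], [[0, 0, 0], 0]])

```text
time_s: 13.95
tool_pos: [0.524, -0.3256, 0.1158]
tool_rot: [179.9, 0.0, 76.0]
force: [0.0, 0.4, -1.3]
grip_width: 0.0618
grasp_force: 40.0
```

```bash
python3 - <<'E'
from m import *
o=env.get_obs();print(o['tool_pos'],o['force'],o['grip_width'])
i,P=cloud("side");cv2.imwrite("pics/s5.png",cv2.resize(i[150:370,100:330],None,fx=2.6,fy=2.6))
np.save("s5.npy",P)
j,P=cloud("top");Q=meas(P,0,0);c,s=np.cos(np.radians(25)),np.sin(np.radians(25))
X=Q[...,0]*c+(Q[...,2]-74)*s; Z=-Q[...,0]*s+(Q[...,2]-74)*c;Y=Q[...,1];g=j.max(2)
m=(g<60)&(Z>36)&(Z<50)&(abs(Y)<25)&(X<-60)&(X>-130);print("tab",np.percentile(X[m],[5,50,95]),m.sum())
m=(Z>84)&(Z<100)&(abs(Y)<33)&(abs(X)<50);print("tin rim X",np.percentile(X[m],[2,98]),"Y",np.percentile(Y[m],[2,98]),np.median(Z[m]),m.sum())
E
```

```text
[ 0.52396702 -0.32557313  0.11575748] [ 0.01454671  0.43235359 -1.28139443] 0.06183072867773762
tab [-88.28166155 -82.28759275 -78.3890816 ] 65
tin rim X [-35.51139675  32.95509078] Y [-25.60499449  27.69160896] 91.98678570562822 208
```

View pics/s5.png

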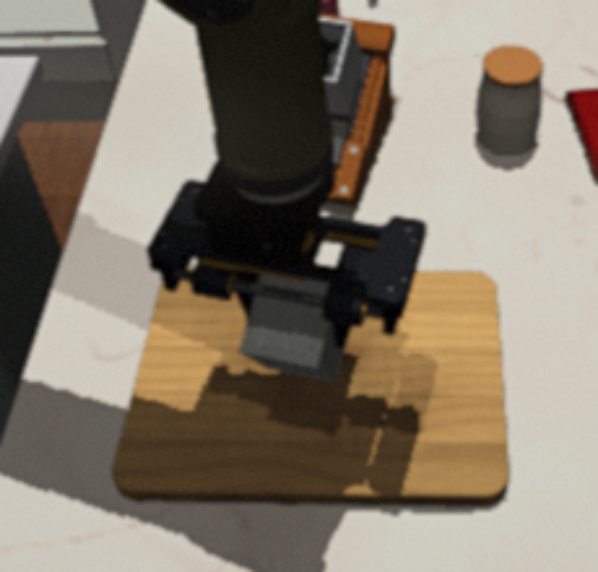

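The lid is held over the board, still leaning. The tin is seated, with its rim at Z = 92 and X centred at about -1. I'll lower until the lid's front edge touches.

>>> arm_command(series=[[[0, 0, 10], 0], [[0, 0, 20], 0], [[0, 0, 28], 0], [[0, 0, 32], 0], [[0, 0, 34], 0]])

```text
time_s: 14.55
tool_pos: [0.5229, -0.3252, 0.0795]
tool_rot: [-179.9, -0.0, 76.0]
force: [0.5, 0.0, -1.5]
grip_width: 0.0615
grasp_force: 40.0
```

>>> arm_command(series=[[[0, 0, 1], 0], [[0, 0, 2], 0], [[0, 0, 3], 0], [[0, 0, 4], 0], [[0, 0, 5], 0]])

```text
time_s: 15.05
tool_pos: [0.5235, -0.3256, 0.0758]
tool_rot: [180.0, 0.0, 76.0]
force: [-0.6, 0.8, 3.3]
grip_width: 0.0616
grasp_force: 40.0
```

>>> arm_command(series=[[[0, 0, 0], 0], [[2.8, 0, 0.6], 0], [[5.6, 0, 1.3], 0], [[8.4, 0, 2.1], 0], [[11.1, 0, 3], 0]], grip=1, grip_force=8)

```text
time_s: 15.55
tool_pos: [0.5264, -0.3148, 0.0729]
tool_rot: [179.9, 0.0, 76.0]
force: [-0.3, -1.4, 2.2]
grip_width: 0.0619
grasp_force: 8.0
```

>>> arm_command(series=[[[2.7, 0, 1], 0], [[5.3, 0, 2.2], 0], [[7.9, 0, 3.5], 0], [[10.4, 0, 4.9], 0], [[10.4, 0, 4.9], 0]])

```text
time_s: 16.05
tool_pos: [0.5291, -0.3037, 0.0675]
tool_rot: [180.0, -0.0, 76.0]
force: [0.5, -0.1, -0.1]
grip_width: 0.062
grasp_force: 8.0
```

```bash
cat > tilt.py <<'E'
from m import *
o=env.get_obs();print(o['tool_pos'],o['force'],o['grip_width'])
i,P=cloud("wrist",o);q=P-o['tool_pos']
m=(abs(q[...,0])<.09)&(abs(q[...,1])<.09)&(P[...,2]>.075)&(P[...,2]<.125)&(i.max(2)>60)
p=P[m];A=np.c_[p[:,:2],np.ones(len(p))];w=np.ones(len(p),bool)
for _ in range(15):
    k=np.linalg.lstsq(A[w],p[w,2],rcond=None)[0];e=abs(A@k-p[:,2]);w=e<max(.002,np.median(e))
print("tilt",np.degrees(np.arctan(np.hypot(*k[:2]))),w.sum(),len(p),p[w].mean(0))
cv2.imwrite("wl.png",i)
E
python3 tilt.py
```

```text
[ 0.5290599  -0.30366959  0.06750354] [ 0.46133356 -0.05660266 -0.09835865] 0.06204119668306025
tilt 6.395805377959787 9620 15469 [ 0.53307281 -0.29276873  0.10951366]
```

>>> arm_command(series=[[[2, 0, 1], 0], [[4, 0, 2.2], 0], [[5.5, 0, 3.4], 0], [[5.5, 0, 4.5], 0], [[5.5, 0, 5], 0]], grip_force=6)

```text
time_s: 16.6
tool_pos: [0.5305, -0.298, 0.063]
tool_rot: [180.0, -0.1, 76.0]
force: [0.8, 3.0, 5.7]
grip_width: 0.062
grasp_force: 6.0
```

```bash
python3 tilt.py; cp wl.png pics/w6.png
```

```text
[ 0.53045492 -0.29797773  0.06298959] [0.776902   3.04876911 5.74166915] 0.06204068623853067
tilt 0.9702386318226003 11196 14810 [ 0.53508515 -0.28471043  0.10439825]
```

View pics/w6.png

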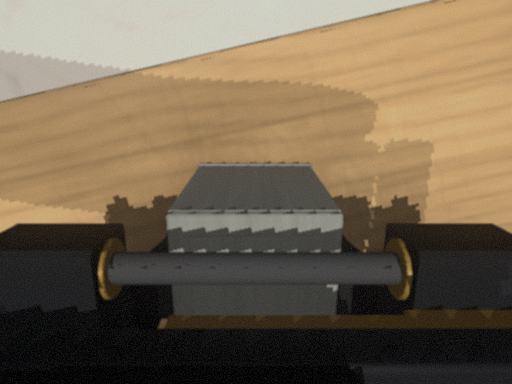

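The lid's top face now reads 1° from level, and the lid is pressed flat on the board. I'll ease off, release, and rise.

>>> arm_command(series=[[[0, 0, -1.5], 0], [[0, 0, -1.5], 0], [[0, 0, -1.5], 0], [[0, 0, -1.5], 0], [[0, 0, -1.5], 0]])

```text
time_s: 17.15
tool_pos: [0.5295, -0.2995, 0.0638]
tool_rot: [-180.0, 0.0, 75.9]
force: [1.0, -0.3, -1.7]
grip_width: 0.0619
grasp_force: 6.0
```

>>> arm_command(series=[[[0, 0, 0], 0], [[0, 0, 0], 0], [[0, 0, 0], 0], [[0, 0, 0], 0], [[0, 0, 0], 0]], grip=-1)

```text
time_s: 17.65
tool_pos: [0.53, -0.2993, 0.0643]
tool_rot: [180.0, 0.0, 76.0]
force: [0.3, 0.5, 0.1]
grip_width: 0.0858
grasp_force: 0.0
```

>>> arm_command(series=[[[0, 0, -5], 0], [[0, 0, -20], 0], [[0, 0, -45], 0], [[0, 0, -80], 0], [[0, 0, -120], 0]])

```text
time_s: 18.15
tool_pos: [0.5295, -0.299, 0.1859]
tool_rot: [-180.0, -0.0, 76.0]
force: [0.2, -0.6, 0.1]
grip_width: 0.0867
grasp_force: 0.0
```

>>> arm_command(series=[[[-30, 0, -30], 0], [[-70, 0, -50], 0], [[-110, 0, -60], 0], [[-110, 0, -60], 0], [[-110, 0, -60], 0]])

```text
time_s: 18.65
tool_pos: [0.5028, -0.4072, 0.2454]
tool_rot: [179.9, 0.0, 75.8]
force: [-0.2, 0.6, -0.2]
grip_width: 0.0871
grasp_force: 0.0
```

```bash
python3 - <<'E'
from m import *
o=env.get_obs();print(o['time_s'],o['tool_pos'],o['force'],o['grip_width'])
i,P=cloud("wrist",o);m=(P[...,2]>.09)&(P[...,2]<.115)&(abs(P[...,0]-.53)<.1)&(abs(P[...,1]+.29)<.1)
p=P[m];k=np.linalg.lstsq(np.c_[p[:,:2],np.ones(len(p))],p[:,2],rcond=None)[0]
print("lid top",len(p),np.median(p,0),(np.percentile(p,1,axis=0)+np.percentile(p,99,axis=0))/2,"tilt",np.degrees(np.hypot(*k[:2])))
j,P=cloud("top");Q=meas(P,0,0);c,s=np.cos(np.radians(25)),np.sin(np.radians(25))
X=Q[...,0]*c+(Q[...,2]-74)*s; Z=-Q[...,0]*s+(Q[...,2]-74)*c;Y=Q[...,1];g=j.max(2)
m=(g<60)&(Z>36)&(Z<50)&(abs(Y)<25)&(X<-60)&(X>-130);print("tab",np.percentile(X[m],[5,50,95]),m.sum())
m=(Z>84)&(Z<100)&(abs(Y)<33)&(abs(X)<50);print("rim X",np.percentile(X[m],[2,98]),np.median(Z[m]),m.sum())
k,_=cloud("side");cv2.imwrite("pics/fin.png",k)
E
```

```text
18.65 [ 0.50277763 -0.40716807  0.24542226] [-0.2194018   0.64648058 -0.16649615] 0.08706150642133312
lid top 7630 [ 0.52998085 -0.30170953  0.10219844] [ 0.52990339 -0.3031225   0.10208816] tilt 0.12289523549939019
tab [-88.9787235  -82.31562528 -78.36003232] 63
rim X [-35.21961272  32.83177026] 92.25298137887124 205
```

View pics/fin.png

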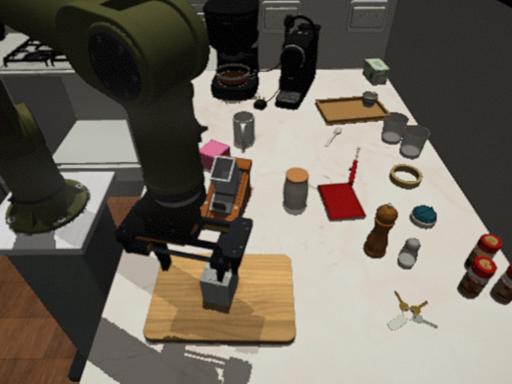

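The lid stands on the board at about (220,285), and the measurements give it level with its top at z = 102 mm. The tin is in its stand at (222,185), the mug is at (243,128) and the jar at (296,188), both where they started. I'm handing in.

```bash
python3 -c "
from cell import env
print(env.sign_off())"
```

```text
the job is handed in; nothing more can be done
None
```

I handed the job in at about 19 s; no verdict came back. By my measurements the slide is home, the tin is held at its seat, the lid stands upright and released near the middle of the board, and the mug and jar look unmoved.

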